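Weigh the returned tins in the carrying tray

ROBOT

A 6-joint arm with a two-finger parallel gripper is mounted at the origin on the work surface. World frame = base frame: x ahead of the robot, y to its left, z up, the work surface at z = 0. Lengths are in m, angles in degrees, forces in N, time in s.
With the tool pointing down it reaches from about 0.375 to 0.9 m from the base axis. Payload 3.1 kg.
Tool frame: the origin (TCP) lies between the finger pads; the fingertips stand 11 mm ahead of it and the grasp point (between the pads) lies 8 mm behind it; z points along the fingers, y is the line along which they close (so a half turn about z gives the same grasp; the last joint's range is limited). The gripper opens to 87 mm and grips with 3 to 60 N. Pads are 19 mm wide; open, the fingers measure 117 mm over their backs; the gripper's body (75 mm by 190 mm) begins 51 mm behind the grasp point.
Start: joints at [-10.227, 30.224, 82.088, -0, 67.689, -10.227], TCP at [0.625, 0, 0.234] pointing down, gripper open.
Joint ranges: [-176.69, 176.69], [-43.24, 126.21], [12.49, 139.97], [-82, 262], [0, 151.66], [-163.58, 163.58]. Speed limits (degrees/s): [159.86, 159.86, 180, 180, 180, 180].

INTERFACE

Orientations are given as a 3x3 rotation matrix whose columns are the frame's x, y, z axes.
In Python, from rig import bot, viewer, workorder, models gives the robot as it stands.
- The arm moves only by the shell command python3 -m jog 'ROWS'. ROWS is JSON, a list of rows, each a list of 7 numbers: the opening, from 0 (shut) to 1 (fully open), then the shift along the tool's x, y, z in m, then the turn, a rotation vector about the tool's x, y, z in degrees. In form: [[claw, x, y, z, ax, ay, az], ...]. A call has 1 to 20 rows; each row is the pose to reach, as a shift and turn from the pose commanded when the call began, along the tool's axes at that moment; what a row does not reach only later rows make up. A row lasts 1/8 s, in which the tool goes at most 62.5 mm and 10.7 degrees, less where a joint would pass 70% of its speed; a pose out of reach is approached as far as the arm can. A call with a gripper value outside its range is refused whole. The fingers move at their own pace and stop on an object; the grip force is fixed at half the most. Time passes only in rows, so rows that repeat a pose let the fingers close. It gives the time, the measured TCP pose, the force, the opening and the grip force at its end, in the units of the state.
- bot.read_state(): the state, without advancing time (a new reading comes with each control period).
- viewer.capture(name): name is "scene" or "side" or "wrist"; returns (picture, depth): 420x560x3 uint8, blue, green, red; 420x560 float32, m along the optical axis (not along the pixel's ray), 0 where there is no reading.
- viewer.camera_info(name): a dict with "fx", "fy", "cx", "cy" (pixels), "dist_coeffs" ([k1, k2, p1, p2, k3] as OpenCV has them; the pictures are not rectified), "world_to_cam" (4x4, takes a point from world to camera coordinates). Camera axes: x right, y down, z forward; pixel columns grow to the right and rows downward; lengths in m; the calibration is good to about 2 mm. A picture is of the moment at which its call begins: read the wrist's pose just before it. camera_info takes no time and is no camera call; for the wrist camera it gives the pose at the moment of the call.
- workorder.hand_in(): hands the job in; it is judged then, once.
Trained networks look in the newest picture that a camera, given by its name, has taken for a name from the list of things; names that differ only in an ending like _2 or _b are one class to them, and where a whole thing is asked for, a point or a joint stands for the part that bears it (a point fixed in the world has none). Each returns a list of dicts, best first, with "p" (0 to 1); they miss things now and then, are a little off and sometimes report something else, mostly with a low value. They report only what shows in the picture. A call takes as long as a camera call. They do not tell look-alikes from the thing itself.
- models.outline_of(camera, thing): "mask" (420x560 bool, what is visible of it).
- models.tip_of(camera, thing): "xyz" ([x, y, z] in m, in world coordinates, good to about 4 mm: a listed point, or the origin of a listed thing).
The state is a dict: "time_s": time; "joint_positions": joint angles; "qvel": joint speeds; "tau": joint torques, N m; "position": TCP position; "tcp_rot": TCP orientation; "force": force on the tool from outside, world axes, zero at the start; "moment": the same for the moment, N m; "opening": opening from 0.0 (shut) to 1.0 (fully open); "grasp_force": force on a finger pad.
Only numpy, scipy, OpenCV 4.12 (cv2) and the standard library are available. Lean on these libraries where they do the work, as an engineer would, in place of code of your own. Each camera call takes 0.05 s, during which the arm holds its last target. There are 200 camera calls.

TASK

Put every steel tin that stands on the bench into the carrying tray on the low shelf, then lift the tray by its grip, carry it level to the counter scale, set it wholly on the platform and let go. Once it stands there, turn the scale's selector to the three-dot mark (weigh); after that carry the tray with its tins level back to the low shelf, set it wholly on the board, and turn the selector back to the one-dot mark (off), the last two in either order. Do not tip the tray, and leave the jar and the carton that stand among the tins alone.

Things in the scene. Friction and masses are not known exactly. Their poses are not given: they have to be found in the camera images.
- scale: Counter scale, fixed on the left or right of the bench. Origin at bench level under the middle of its square steel platform, 210 x 210 mm, flat top 40 mm above the bench; x, y along the platform's edges. On its -x side, facing the robot, a white console 100 mm (x) by 200 mm (y), 75 mm high, centred 165 mm from the origin, carries the selector.
- selector_grip (a point): Point on the vertical axis of the scale's selector at the height to grip it, 112 mm above the bench, at x -165 mm, y 0 of the scale. The selector is a black knob: an upright bar 49 mm long, 14 mm thick, top 119 mm above the bench, on a disc of 52 mm. The point's x runs along the bar; the pointer, marked by a white line, is its -x end.
- selector (a joint): Angle of the selector in rad, growing clockwise seen from above, range 0 to 2.1. At 0 the pointer points along -x of the scale, towards the robot, to the one-dot mark (off); two dots at 0.7, three dots (weigh) at 1.4, four dots at 2.1. It stays where it is left; at the start it is between 0 and 0.5.
- low_shelf: Low shelf, fixed to the bench on the other side from the scale: a square hardboard top 250 x 250 mm in a white steel frame. Origin at bench level under its middle; the flat top is 60 mm above the bench.
- tray: Open square aluminium tray, 180 x 180 mm, walls 4 mm thick, 35 mm high, floor 4 mm; starts on the low shelf. Origin at the centre of its underside; x, y along its sides. In its middle a 16 mm post carries a black rubber grip 36 mm long (x), 16 mm thick (y), from 81 to 115 mm above the underside, to lift it by. 0.3 kg. Holds four tins, one per corner (centres at +-50 mm).
- tin1: Closed round steel tin with a paper band, 56 mm across, 75 mm high, about 0.12 kg, standing loose between the scale and the shelf. Origin at the centre of its underside, z along its axis. From 2 to 4 such tins are there; absent ones read None.
- tin2: Closed round steel tin with a paper band, 56 mm across, 75 mm high, about 0.12 kg, standing loose between the scale and the shelf. Origin at the centre of its underside, z along its axis. From 2 to 4 such tins are there; absent ones read None.
- tin3: Closed round steel tin with a paper band, 56 mm across, 75 mm high, about 0.12 kg, standing loose between the scale and the shelf. Origin at the centre of its underside, z along its axis. From 2 to 4 such tins are there; absent ones read None.
- tin4: Closed round steel tin with a paper band, 56 mm across, 75 mm high, about 0.12 kg, standing loose between the scale and the shelf. Origin at the centre of its underside, z along its axis. From 2 to 4 such tins are there; absent ones read None.
- jar: Not part of the job, to be left alone: an amber glass jar with a black cap, 48 mm across, 85 mm high, standing among the tins. Origin at the middle of its underside.
- carton: Not part of the job, to be left alone: a small cardboard carton 48 x 48 x 62 mm high, standing among the tins. Origin at the middle of its underside.
Not all that is in view belongs to the job. Leave any red look-alike of the tin3 alone.

How it is judged (in metres and radians):
On the way, in this order (a step that is already met when the one before it is completed fails the run):
1. all the tins that are present lie or stand in the tray and are let go (x of tin1 in the frame of tray between -0.085 and 0.085 m and y of tin1 in the frame of tray between -0.085 and 0.085 m and z of tin1 in the frame of tray between -0.01 and 0.05 m and x of tin2 in the frame of tray between -0.085 and 0.085 m and y of tin2 in the frame of tray between -0.085 and 0.085 m and z of tin2 in the frame of tray between -0.01 and 0.05 m and x of tin3 in the frame of tray between -0.085 and 0.085 m and y of tin3 in the frame of tray between -0.085 and 0.085 m and z of tin3 in the frame of tray between -0.01 and 0.05 m and x of tin4 in the frame of tray between -0.085 and 0.085 m and y of tin4 in the frame of tray between -0.085 and 0.085 m and z of tin4 in the frame of tray between -0.01 and 0.05 m and linear speed of tray below 0.02 m/s and linear speed of each of tin1, tin2, tin3, tin4 below 0.03 m/s and contact force between the fingers and tray below 0.5 N and contact force between the fingers and tin1 below 0.5 N and contact force between the fingers and tin2 below 0.5 N and contact force between the fingers and tin3 below 0.5 N and contact force between the fingers and tin4 below 0.5 N), for 0.2 s.
2. the tray stands wholly on the scale's platform, let go, with all the tins in it (all of step 1 and x of tray in the frame of scale between -0.035 and 0.035 m and y of tray in the frame of scale between -0.035 and 0.035 m and z of tray in the frame of scale between 0.034 and 0.048 m and angle between tray's own z axis and vertical below 0.07 rad), for 0.3 s.
3. the selector is at the three-dot mark (1.4 rad, within 0.17) and still, the loaded tray standing on the platform (value of joint selector between 1.23 and 1.57 rad and velocity of joint selector between -0.05 and 0.05 rad/s and x of tray in the frame of scale between -0.035 and 0.035 m and y of tray in the frame of scale between -0.035 and 0.035 m and z of tray in the frame of scale between 0.034 and 0.048 m and angle between tray's own z axis and vertical below 0.07 rad and x of tin1 in the frame of tray between -0.085 and 0.085 m and y of tin1 in the frame of tray between -0.085 and 0.085 m and z of tin1 in the frame of tray between -0.01 and 0.05 m and x of tin2 in the frame of tray between -0.085 and 0.085 m and y of tin2 in the frame of tray between -0.085 and 0.085 m and z of tin2 in the frame of tray between -0.01 and 0.05 m and x of tin3 in the frame of tray between -0.085 and 0.085 m and y of tin3 in the frame of tray between -0.085 and 0.085 m and z of tin3 in the frame of tray between -0.01 and 0.05 m and x of tin4 in the frame of tray between -0.085 and 0.085 m and y of tin4 in the frame of tray between -0.085 and 0.085 m and z of tin4 in the frame of tray between -0.01 and 0.05 m), for 0.3 s.
At the end, for the whole second after the job is handed in: The tray stands level and at rest on the low shelf, its middle within 45 mm of the board's middle along each edge, with every present tin in it, and the selector is within 0.17 rad of the one-dot mark (x of tray in the frame of low_shelf between -0.045 and 0.045 m and y of tray in the frame of low_shelf between -0.045 and 0.045 m and z of tray in the frame of low_shelf between 0.054 and 0.068 m and angle between tray's own z axis and vertical below 0.07 rad and x of tin1 in the frame of tray between -0.085 and 0.085 m and y of tin1 in the frame of tray between -0.085 and 0.085 m and z of tin1 in the frame of tray between -0.01 and 0.05 m and x of tin2 in the frame of tray between -0.085 and 0.085 m and y of tin2 in the frame of tray between -0.085 and 0.085 m and z of tin2 in the frame of tray between -0.01 and 0.05 m and x of tin3 in the frame of tray between -0.085 and 0.085 m and y of tin3 in the frame of tray between -0.085 and 0.085 m and z of tin3 in the frame of tray between -0.01 and 0.05 m and x of tin4 in the frame of tray between -0.085 and 0.085 m and y of tin4 in the frame of tray between -0.085 and 0.085 m and z of tin4 in the frame of tray between -0.01 and 0.05 m and linear speed of tray below 0.02 m/s and linear speed of each of tin1, tin2, tin3, tin4 below 0.03 m/s and value of joint selector below 0.17 rad); the robot touches nothing.
It fails at once if the tray is tipped more than 0.3 rad (17 degrees) (angle between tray's own z axis and vertical above 0.3 rad).
It fails at once if a bystander (jar or carton) is moved more than 50 mm (distance of any of jar, carton from where it was at the start of the episode above 0.05 m).
Of tin1, tin2, tin3, tin4 only 2 to 4 are there at a start; the rules pass over those that are not, and their reading is None.
At some moment in a run one of tin1, tin2, tin3, tin4 may be knocked a few centimetres aside while the robot is not near it.
It also fails if it takes over 210 s, if anything falls off the work surface, if the arm or the gripper's body presses on something with over 40 N, if the wrist force passes 120 N, or if a joint passes its speed limit or range.

## Working session

There is one attempt and no reset: what is moved stays moved. The work goes in short steps, Python scripts to look and compute and a shell command to move; the robot and the scene stay as the last step left them, time stands still between calls to the robot, and variables do not carry over. Pictures are saved under pics/ and viewed, at most 14 in all, crops included, and the job is handed in when it is done.

```bash
ls; mkdir -p pics; cat > h.py <<'E'
import numpy as np, cv2
from rig import bot, viewer, workorder, models
def cap(cam,name=None):
    info=viewer.camera_info(cam); im,d=viewer.capture(cam)
    if name: cv2.imwrite(f'pics/{name}.png',im)
    return im,d,info
def pts(info,d,mask=None):
    v,u=np.nonzero((d>0)&(mask if mask is not None else True))
    K=np.array([[info['fx'],0,info['cx']],[0,info['fy'],info['cy']],[0,0,1.]])
    n=cv2.undistortPoints(np.stack([u,v],1).astype(float)[:,None],K,np.array(info['dist_coeffs'],float))[:,0]
    z=d[v,u]; P=np.c_[n*z[:,None],z]
    T=np.linalg.inv(np.array(info['world_to_cam'])); return P@T[:3,:3].T+T[:3,3],u,v
def proj(info,P):
    T=np.array(info['world_to_cam']);K=np.array([[info['fx'],0,info['cx']],[0,info['fy'],info['cy']],[0,0,1.]])
    return cv2.projectPoints(np.atleast_2d(np.asarray(P,float)),cv2.Rodrigues(T[:3,:3])[0],T[:3,3],K,np.array(info['dist_coeffs'],float))[0][:,0]
E
python3 - <<'E'
from h import *
ims=[]
for c in ('scene','side','wrist'):
    im,d,i=cap(c,c+'0'); ims.append(im)
    if c=='wrist': continue
    for t in ('tin1','jar','carton','tray','scale','low_shelf','selector_grip'):
        r=models.tip_of(c,t); print(c,t,[(np.round(x['xyz'],3).tolist(),round(x['p'],2),proj(i,x['xyz'])[0].round().tolist()) for x in r])
print(bot.read_state()['time_s'])
E
```

```text
pics
scene tin1 [([0.556, 0.045, 0.002], 0.95, [275.0, 255.0]), ([0.688, 0.061, -0.004], 0.86, [231.0, 284.0]), ([0.685, -0.058, 0.0], 0.71, [211.0, 246.0]), ([0.522, -0.146, -0.0], 0.64, [252.0, 199.0]), ([0.459, 0.066, -0.002], 0.6, [312.0, 246.0])]
scene jar [([0.568, -0.056, 0.0], 0.93, [252.0, 228.0])]
scene carton [([0.462, -0.069, 0.003], 0.97, [285.0, 209.0]), ([0.606, 0.284, 0.06], 0.31, [313.0, 337.0])]
scene tray [([0.607, 0.287, 0.063], 0.74, [313.0, 338.0]), ([0.619, -0.326, -0.0], 0.18, [194.0, 170.0])]
scene scale [([0.617, -0.327, -0.001], 0.89, [195.0, 170.0])]
scene low_shelf []
scene selector_grip []
side tin1 [([0.683, 0.062, -0.003], 0.78, [314.0, 211.0]), ([0.521, -0.146, -0.0], 0.78, [303.0, 282.0]), ([0.562, 0.048, 0.0], 0.75, [279.0, 228.0]), ([0.453, 0.067, -0.001], 0.69, [240.0, 238.0]), ([0.459, -0.355, 0.107], 0.56, [331.0, 328.0])]
side jar [([0.568, -0.054, -0.001], 0.89, [300.0, 252.0])]
side carton [([0.462, -0.067, 0.002], 0.74, [267.0, 270.0])]
side tray [([0.61, 0.287, 0.058], 0.82, [253.0, 159.0])]
side scale [([0.623, -0.329, -0.001], 0.82, [380.0, 318.0])]
side low_shelf [([0.624, 0.304, -0.002], 0.85, [256.0, 170.0])]
side selector_grip [([0.458, -0.353, 0.112], 0.74, [330.0, 327.0])]
0.85
```

View pics/scene0.png

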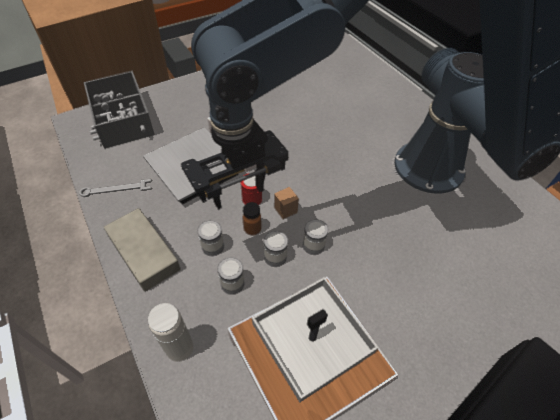

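View pics/side0.png

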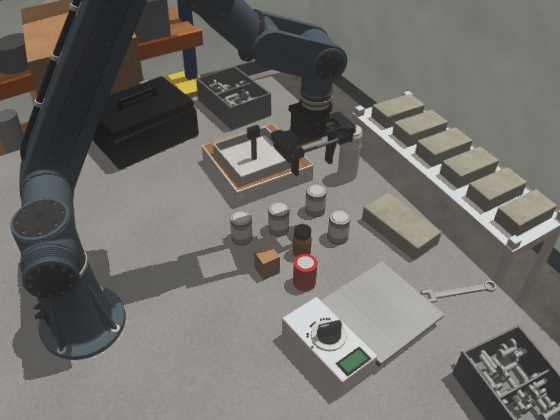

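The scene picture shows four plain steel tins at about (275,248), (231,275), (211,238) and (315,236). A red look-alike stands at (252,190), the jar at (252,218) and the carton at (286,202). The scale is on the right and the tray is on the shelf at the left. The four plain tins fit the description and the red one is excluded. I'll confirm that in a crop and measure everything precisely.

```bash
cat >> h.py <<'E'
def fit_tins(info,d,cands):
    P,u,v=pts(info,d); out=[]
    for c in cands:
        m=(np.hypot(P[:,0]-c[0],P[:,1]-c[1])<.045)&(abs(P[:,2]-c[2]-.075)<.006)
        q=P[m][:,:2].astype(np.float32)
        if len(q)<30: out.append(None);continue
        (x,y),r=cv2.minEnclosingCircle(q); mm=(q.min(0)+q.max(0))/2
        out.append((np.round([x,y,r],4).tolist(),np.round(mm,4).tolist(),np.round(np.median(P[m][:,2]),4),int(m.sum())))
    return out
def rect(P,m):
    r=cv2.minAreaRect(P[m][:,:2].astype(np.float32)); return np.round(r[0],4),np.round(r[1],4),round(r[2],2)
E
python3 - <<'E'
from h import *
im,d,i=cap('scene'); c=im[150:300,180:340]; cv2.imwrite('pics/crop1.png',cv2.resize(c,None,fx=4,fy=4,interpolation=2)[:600])
im2,d2,i2=cap('side')
C=[(.557,.046,0),(.686,.061,0),(.685,-.058,0),(.457,.066,0),(.522,-.146,0),(.568,-.055,.01)]
for a,b in ((d,i),(d2,i2)):
    for r in fit_tins(b,a,C): print(r)
    P,u,v=pts(b,a)
    near=lambda x,y,R:np.hypot(P[:,0]-x,P[:,1]-y)<R
    m=near(.608,.287,.16)&(abs(P[:,2]-.095)<.005); print('trayrim',rect(P,m),m.sum())
    m=near(.62,.30,.2)&(abs(P[:,2]-.06)<.005); print('shelf',rect(P,m),m.sum())
    m=near(.608,.287,.04)&(P[:,2]>.15)&(P[:,2]<.182); print('grip',rect(P,m),m.sum(),np.percentile(P[m][:,2],[2,50,98]))
    m=near(.62,-.327,.16)&(abs(P[:,2]-.04)<.005); print('plat',rect(P,m),m.sum())
    m=near(.458,-.354,.13)&(abs(P[:,2]-.075)<.005); print('console',rect(P,m),m.sum())
    m=near(.458,-.354,.035)&(abs(P[:,2]-.119)<.006); print('bar',rect(P,m),m.sum())
    m=near(.458,-.354,.04)&(P[:,2]>.078); print(np.histogram(P[m][:,2],np.arange(.078,.13,.004))) if m.any() else 0
s=bot.read_state(); print(np.round(s['tcp_rot'],3),s['position'],s['opening'],s['force'])
E
```

```text
([0.5596, 0.0479, 0.0296], [0.5595999956130981, 0.04820000007748604], np.float64(0.0739), 401)
([0.6855, 0.0627, 0.029], [0.685699999332428, 0.06310000270605087], np.float64(0.0739), 459)
([0.6836, -0.056, 0.0291], [0.6837000250816345, -0.05620000138878822], np.float64(0.0736), 378)
([0.457, 0.066, 0.0291], [0.45750001072883606, 0.06629999727010727], np.float64(0.0742), 367)
([0.5279, -0.144, 0.0258], [0.5295000076293945, -0.13989999890327454], np.float64(0.074), 158)
([0.569, -0.0579, 0.0224], [0.5692999958992004, -0.0575999990105629], np.float64(0.0836), 199)
trayrim (array([0.6084, 0.285 ]), array([0.1822, 0.1815]), 1.75) 893
shelf (array([0.6246, 0.3036]), array([0.2508, 0.2523]), 89.67) 11900
grip (array([0.6089, 0.285 ]), array([0.0366, 0.0153]), 0.69) 230 [0.15124624 0.17242338 0.17615154]
plat (array([ 0.6136, -0.3287]), array([0.2224, 0.2116]), 7.85) 2463
console (array([ 0.5154, -0.4321]), array([0.014, 0.005]), 88.98) 9
bar (array([0., 0.]), array([0., 0.]), 0.0) 0
([0.5602, 0.0473, 0.0309], [0.5601999759674072, 0.04820000007748604], np.float64(0.0756), 273)
([0.687, 0.061
[... 540 characters left out ...]
f (array([0.6246, 0.3021]), array([0.2521, 0.2584]), 0.24) 1615
grip (array([0.6072, 0.2811]), array([0.0391, 0.0227]), 4.93) 126 [0.15056237 0.16697571 0.17692796]
plat (array([ 0.6124, -0.3295]), array([0.2304, 0.2121]), 7.28) 6206
console (array([ 0.4574, -0.3516]), array([0.102 , 0.2011]), 7.51) 2932
bar (array([ 0.4578, -0.3509]), array([0.0177, 0.0493]), 73.71) 155
(array([247, 133, 121,  53,  24,  20,  28,  25,  30,  58,  82,   6]), array([0.078, 0.082, 0.086, 0.09 , 0.094, 0.098, 0.102, 0.106, 0.11 ,
       0.114, 0.118, 0.122, 0.126]))
[[ 0.  1. -0.]
 [ 1. -0. -0.]
 [-0. -0. -1.]] [6.24964442e-01 9.00267441e-06 2.33534078e-01] 1.0052431857406519 [ 0.38291709  0.12061184 -0.56992058]
```

View pics/crop1.png

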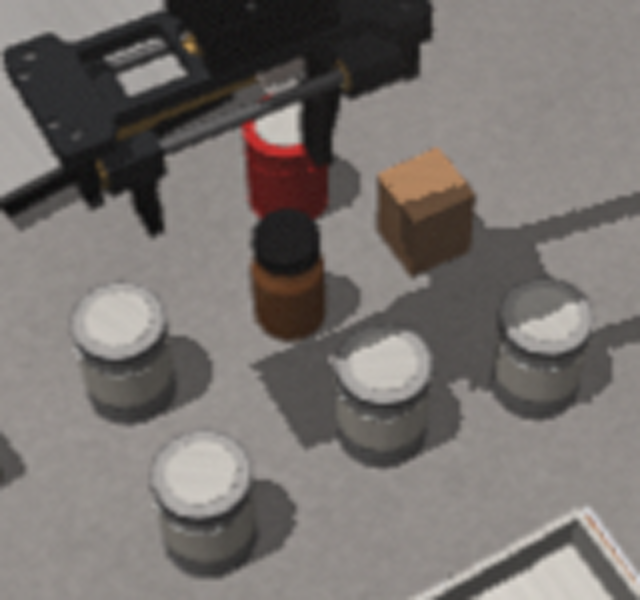

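The crop confirms four plain tins. The red one at about (285,160) in the crop is the look-alike. Tool x is world y, tool y is world x, and tool z points down. I'll pick tin A at (.560,.048) first.

```bash
python3 -m jog '[[1,0.048,-0.065,0,0,0,0],[1,0.048,-0.065,0,0,0,0],[1,0.048,-0.065,0.05,0,0,0],[1,0.048,-0.065,0.1,0,0,0],[1,0.048,-0.065,0.14,0,0,0],[1,0.048,-0.065,0.174,0,0,0],[1,0.048,-0.065,0.174,0,0,0],[0.4,0.048,-0.065,0.174,0,0,0],[0.4,0.048,-0.065,0.174,0,0,0],[0.4,0.048,-0.065,0.174,0,0,0],[0.4,0.048,-0.065,0.174,0,0,0],[0.4,0.048,-0.065,0.174,0,0,0],[0.4,0.048,-0.065,0.174,0,0,0],[0.4,0.048,-0.065,0.14,0,0,0],[0.4,0.048,-0.065,0.09,0,0,0],[0.4,0.048,-0.065,0.04,0,0,0],[0.4,0.048,-0.065,-0.01,0,0,0],[0.4,0.048,-0.065,-0.026,0,0,0],[0.4,0.048,-0.065,-0.026,0,0,0]]'
```

```text
time_s: 3.32
position: [0.5599, 0.048, 0.2596]
tcp_rot: [[-0.0, 1.0, 0.001], [1.0, 0.0, -0.0], [-0.0, 0.001, -1.0]]
force: [0.6, -0.0, -2.0]
opening: 0.637
grasp_force: 30.0
```

```bash
python3 -m jog '[[0.4,0.04,-0.001,0,0,0,0],[0.4,0.09,-0.001,0,0,0,0],[0.4,0.14,-0.002,0,0,0,0],[0.4,0.19,-0.002,0,0,0,0],[0.4,0.24,-0.003,0,0,0,0],[0.4,0.275,-0.003,0,0,0,0],[0.4,0.286,-0.003,0,0,0,0],[0.4,0.286,-0.003,0,0,0,0],[0.4,0.286,-0.003,0.04,0,0,0],[0.4,0.286,-0.003,0.08,0,0,0],[0.4,0.286,-0.003,0.115,0,0,0],[0.4,0.286,-0.003,0.132,0,0,0],[0.4,0.286,-0.003,0.135,0,0,0],[0.9,0.286,-0.003,0.135,0,0,0],[0.9,0.286,-0.003,0.135,0,0,0],[0.9,0.286,-0.003,0.135,0,0,0],[0.9,0.286,-0.003,0.09,0,0,0],[0.9,0.286,-0.003,0.04,0,0,0],[0.9,0.286,-0.003,0,0,0,0],[0.9,0.286,-0.003,0,0,0,0]]'; python3 - <<'E'
from h import *
im,d,i=cap('scene','s2')
im2,d2,i2=cap('side')
C=[(.557,.334,.064),(.686,.062,0),(.683,-.057,0),(.457,.066,0)]
for a,b in ((d,i),(d2,i2)):
    for r in fit_tins(b,a,C): print(r)
    P,u,v=pts(b,a)
    m=(np.hypot(P[:,0]-.458,P[:,1]+.351)<.13)&(abs(P[:,2]-.075)<.006); print('console',rect(P,m),m.sum())
    m=(np.hypot(P[:,0]-.458,P[:,1]+.351)<.035)&(abs(P[:,2]-.117)<.006); print('bar',rect(P,m),m.sum())
    m=(np.hypot(P[:,0]-.615,P[:,1]+.328)<.16)&(abs(P[:,2]-.04)<.005); print('plat',rect(P,m),m.sum())
    m=(np.hypot(P[:,0]-.608,P[:,1]-.285)<.16)&(abs(P[:,2]-.095)<.005); print('trayrim',rect(P,m),m.sum())
E
```

```text
time_s: 5.82
position: [0.5593, 0.3351, 0.2647]
tcp_rot: [[-0.0, 1.0, 0.01], [1.0, 0.0, 0.004], [0.004, 0.01, -1.0]]
force: [0.8, -0.6, -1.0]
opening: 0.9
grasp_force: 0.0
([0.5559, 0.3339, 0.0289], [0.5557000041007996, 0.33809998631477356], np.float64(0.1386), 476)
([0.6858, 0.0625, 0.0295], [0.6858999729156494, 0.06350000202655792], np.float64(0.0737), 459)
([0.6845, -0.0561, 0.0293], [0.6837999820709229, -0.05620000138878822], np.float64(0.0736), 372)
([0.4569, 0.066, 0.0288], [0.4569000005722046, 0.06629999727010727], np.float64(0.0742), 368)
console (array([ 0.4575, -0.3485]), array([0.1014, 0.2006]), 8.18) 1242
bar (array([ 0.4578, -0.3497]), array([0.0176, 0.0487]), 75.05) 79
plat (array([ 0.6061, -0.3292]), array([0.2373, 0.2145]), 7.84) 3876
trayrim (array([0.6084, 0.2847]), array([0.1814, 0.1817]), 1.78) 725
([0.5533, 0.3306, 0.0325], [0.5558000206947327, 0.33059999346733093], np.float64(0.1385), 198)
([0.6874, 0.0607, 0.0309], [0.6866000294685364, 0.061000000685453415], np.float64(0.0755), 247)
([0.6835, -0.0573, 0.0307], [0.6834999918937683, -0.05700000002980232], np.float64(0.0755), 287)
([0.4575, 0.066, 0.031], [0.4569999873638153, 0.06469999998807907], np.float64(0.0754), 295)
console (array([ 0.4575, -0.3517]), array([0.1025, 0.202 ]), 7.95) 3057
bar (array([ 0.4577, -0.3519]), array([0.017 , 0.0503]), 75.29) 170
plat (array([ 0.6099, -0.3303]), array([0.2344, 0.213 ]), 7.96) 6205
trayrim (array([0.6096, 0.2826]), array([0.185 , 0.1867]), 2.37) 442
```

View pics/s2.png

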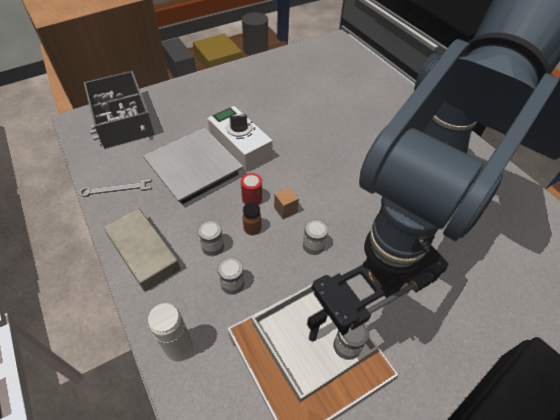

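Tin A is standing in the tray at (352,345), and the others haven't moved. Next is tin B at (.686,.062).

```bash
python3 -m jog '[[1,-0.05,0.024,0,0,0,0],[1,-0.1,0.048,0,0,0,0],[1,-0.15,0.072,0,0,0,0],[1,-0.2,0.096,0,0,0,0],[1,-0.25,0.12,0,0,0,0],[1,-0.272,0.129,0,0,0,0],[1,-0.272,0.129,0.05,0,0,0],[1,-0.272,0.129,0.1,0,0,0],[1,-0.272,0.129,0.15,0,0,0],[1,-0.272,0.129,0.19,0,0,0],[1,-0.272,0.129,0.2,0,0,0],[1,-0.272,0.129,0.2,0,0,0],[0.4,-0.272,0.129,0.2,0,0,0],[0.4,-0.272,0.129,0.2,0,0,0],[0.4,-0.272,0.129,0.2,0,0,0],[0.4,-0.272,0.129,0.2,0,0,0],[0.4,-0.272,0.129,0.2,0,0,0],[0.4,-0.272,0.129,0.16,0,0,0],[0.4,-0.272,0.129,0.11,0,0,0],[0.4,-0.272,0.129,0.06,0,0,0]]'
```

```text
time_s: 8.43
position: [0.6853, 0.062, 0.2]
tcp_rot: [[0.0, 1.0, -0.002], [1.0, -0.0, 0.0], [0.0, -0.002, -1.0]]
force: [0.3, 0.2, -1.7]
opening: 0.638
grasp_force: 30.0
```

```bash
python3 -m jog '[[0.4,0,0,-0.04,0,0,0],[0.4,0.04,-0.004,-0.06,0,0,0],[0.4,0.09,-0.01,-0.06,0,0,0],[0.4,0.14,-0.015,-0.06,0,0,0],[0.4,0.19,-0.02,-0.06,0,0,0],[0.4,0.24,-0.025,-0.06,0,0,0],[0.4,0.27,-0.029,-0.06,0,0,0],[0.4,0.274,-0.029,-0.06,0,0,0],[0.4,0.274,-0.029,-0.02,0,0,0],[0.4,0.274,-0.029,0.02,0,0,0],[0.4,0.274,-0.029,0.055,0,0,0],[0.4,0.274,-0.029,0.072,0,0,0],[0.4,0.274,-0.029,0.075,0,0,0],[0.9,0.274,-0.029,0.075,0,0,0],[0.9,0.274,-0.029,0.075,0,0,0],[0.9,0.274,-0.029,0.075,0,0,0],[0.9,0.274,-0.029,0.03,0,0,0],[0.9,0.274,-0.029,-0.02,0,0,0],[0.9,0.274,-0.029,-0.06,0,0,0],[0.9,0.274,-0.029,-0.06,0,0,0]]'; python3 - <<'E'
from h import *
im,d,i=cap('scene','s3')
im2,d2,i2=cap('side')
C=[(.557,.334,.064),(.657,.336,.064),(.683,-.057,0),(.457,.066,0)]
for a,b in ((d,i),(d2,i2)):
    for r in fit_tins(b,a,C): print(r)
E
```

```text
time_s: 10.92
position: [0.6594, 0.337, 0.2655]
tcp_rot: [[-0.0, 1.0, 0.01], [1.0, 0.0, 0.004], [0.004, 0.01, -1.0]]
force: [-1.1, -0.1, -0.5]
opening: 0.9
grasp_force: 0.0
([0.5554, 0.3329, 0.0288], [0.555400013923645, 0.33469998836517334], np.float64(0.1385), 535)
([0.6565, 0.336, 0.0289], [0.6564000248908997, 0.33730000257492065], np.float64(0.1381), 571)
([0.6837, -0.0566, 0.0291], [0.6834999918937683, -0.05660000070929527], np.float64(0.0736), 375)
None
([0.5553, 0.3312, 0.0312], [0.5543000102043152, 0.33090001344680786], np.float64(0.1388), 199)
([0.657, 0.3342, 0.0307], [0.6565999984741211, 0.33480000495910645], np.float64(0.1388), 144)
([0.6863, -0.0588, 0.0325], [0.6840999722480774, -0.057500001043081284], np.float64(0.0755), 282)
([0.4583, 0.0657, 0.0324], [0.4569000005722046, 0.06499999761581421], np.float64(0.0756), 293)
```

```bash
python3 -m jog '[[1,-0.055,0.004,0,0,0,0],[1,-0.11,0.008,0,0,0,0],[1,-0.165,0.012,0,0,0,0],[1,-0.22,0.016,0,0,0,0],[1,-0.275,0.02,0,0,0,0],[1,-0.33,0.024,0,0,0,0],[1,-0.375,0.027,0,0,0,0],[1,-0.393,0.027,0.04,0,0,0],[1,-0.393,0.027,0.09,0,0,0],[1,-0.393,0.027,0.14,0,0,0],[1,-0.393,0.027,0.185,0,0,0],[1,-0.393,0.027,0.2,0,0,0],[1,-0.393,0.027,0.2,0,0,0],[0.4,-0.393,0.027,0.2,0,0,0],[0.4,-0.393,0.027,0.2,0,0,0],[0.4,-0.393,0.027,0.2,0,0,0],[0.4,-0.393,0.027,0.2,0,0,0],[0.4,-0.393,0.027,0.2,0,0,0],[0.4,-0.393,0.027,0.16,0,0,0],[0.4,-0.393,0.027,0.11,0,0,0]]'
```

```text
time_s: 13.52
position: [0.6825, -0.0567, 0.1483]
tcp_rot: [[0.0, 1.0, -0.005], [1.0, -0.0, 0.001], [0.001, -0.005, -1.0]]
force: [0.9, -0.3, -0.7]
opening: 0.637
grasp_force: 30.0
```

```bash
python3 -m jog '[[0.4,0,0,-0.05,0,0,0],[0.4,0.03,-0.002,-0.1,0,0,0],[0.4,0.08,-0.008,-0.11,0,0,0],[0.4,0.13,-0.012,-0.11,0,0,0],[0.4,0.18,-0.016,-0.11,0,0,0],[0.4,0.23,-0.02,-0.11,0,0,0],[0.4,0.275,-0.025,-0.11,0,0,0],[0.4,0.293,-0.025,-0.11,0,0,0],[0.4,0.293,-0.025,-0.1,0,0,0],[0.4,0.293,-0.025,-0.06,0,0,0],[0.4,0.293,-0.025,-0.02,0,0,0],[0.4,0.293,-0.025,0.015,0,0,0],[0.4,0.293,-0.025,0.025,0,0,0],[0.9,0.293,-0.025,0.025,0,0,0],[0.9,0.293,-0.025,0.025,0,0,0],[0.9,0.293,-0.025,0.025,0,0,0],[0.9,0.293,-0.025,-0.02,0,0,0],[0.9,0.293,-0.025,-0.07,0,0,0],[0.9,0.293,-0.025,-0.11,0,0,0],[0.9,0.293,-0.025,-0.11,0,0,0]]'; python3 - <<'E'
from h import *
im,d,i=cap('scene','s4')
im2,d2,i2=cap('side')
C=[(.557,.334,.064),(.657,.336,.064),(.659,.236,.064),(.457,.066,0)]
for a,b in ((d,i),(d2,i2)):
    for r in fit_tins(b,a,C): print(r)
E
```

```text
time_s: 16.02
position: [0.6616, 0.2364, 0.2646]
tcp_rot: [[-0.0, 1.0, 0.01], [1.0, 0.0, 0.002], [0.002, 0.01, -1.0]]
force: [0.8, -0.6, -0.8]
opening: 0.898
grasp_force: 0.0
([0.5551, 0.3328, 0.0297], [0.5558000206947327, 0.3330000042915344], np.float64(0.1387), 727)
([0.6566, 0.3353, 0.0294], [0.6567999720573425, 0.3357999920845032], np.float64(0.1382), 824)
([0.6562, 0.2337, 0.0288], [0.6561999917030334, 0.23350000381469727], np.float64(0.1378), 648)
None
([0.5555, 0.3297, 0.033], [0.5562000274658203, 0.3292999863624573], np.float64(0.1387), 201)
([0.6595, 0.3338, 0.0326], [0.6581000089645386, 0.3334999978542328], np.float64(0.1386), 141)
([0.6546, 0.2337, 0.0344], [0.6571999788284302, 0.2337000072002411], np.float64(0.1398), 222)
([0.4566, 0.0665, 0.0307], [0.4562999904155731, 0.066600002348423], np.float64(0.0757), 291)
```

```bash
python3 -m jog '[[1,-0.034,-0.04,0,0,0,0],[1,-0.068,-0.08,0,0,0,0],[1,-0.102,-0.12,0,0,0,0],[1,-0.136,-0.16,0,0,0,0],[1,-0.165,-0.195,0,0,0,0],[1,-0.17,-0.202,0.02,0,0,0],[1,-0.17,-0.202,0.06,0,0,0],[1,-0.17,-0.202,0.11,0,0,0],[1,-0.17,-0.202,0.16,0,0,0],[1,-0.17,-0.202,0.19,0,0,0],[1,-0.17,-0.202,0.2,0,0,0],[1,-0.17,-0.202,0.2,0,0,0],[0.4,-0.17,-0.202,0.2,0,0,0],[0.4,-0.17,-0.202,0.2,0,0,0],[0.4,-0.17,-0.202,0.2,0,0,0],[0.4,-0.17,-0.202,0.2,0,0,0],[0.4,-0.17,-0.202,0.2,0,0,0],[0.4,-0.17,-0.202,0.16,0,0,0],[0.4,-0.17,-0.202,0.11,0,0,0],[0.4,-0.17,-0.202,0.06,0,0,0]]'
```

```text
time_s: 18.62
position: [0.4562, 0.0661, 0.2005]
tcp_rot: [[0.0, 1.0, -0.002], [1.0, -0.0, 0.0], [0.0, -0.002, -1.0]]
force: [0.7, 0.1, -1.3]
opening: 0.639
grasp_force: 30.0
```

```bash
python3 -m jog '[[0.4,0,0,-0.04,0,0,0],[0.4,0.03,0.018,-0.06,0,0,0],[0.4,0.07,0.042,-0.06,0,0,0],[0.4,0.11,0.066,-0.06,0,0,0],[0.4,0.15,0.09,-0.06,0,0,0],[0.4,0.168,0.102,-0.06,0,0,0],[0.4,0.168,0.102,-0.06,0,0,0],[0.4,0.168,0.102,-0.02,0,0,0],[0.4,0.168,0.102,0.02,0,0,0],[0.4,0.168,0.102,0.055,0,0,0],[0.4,0.168,0.102,0.072,0,0,0],[0.4,0.168,0.102,0.075,0,0,0],[0.4,0.168,0.102,0.075,0,0,0],[0.9,0.168,0.102,0.075,0,0,0],[0.9,0.168,0.102,0.075,0,0,0],[0.9,0.168,0.102,0.075,0,0,0],[0.9,0.168,0.102,0.03,0,0,0],[0.9,0.168,0.102,-0.02,0,0,0],[0.9,0.168,0.102,-0.07,0,0,0],[0.9,0.168,0.102,-0.1,0,0,0]]'; python3 - <<'E'
from h import *
im,d,i=cap('scene','s5')
im2,d2,i2=cap('side')
C=[(.557,.334,.064),(.657,.336,.064),(.657,.235,.064),(.558,.234,.064)]
for a,b in ((d,i),(d2,i2)):
    for r in fit_tins(b,a,C): print(r)
    P,u,v=pts(b,a)
    m=(np.hypot(P[:,0]-.608,P[:,1]-.285)<.16)&(abs(P[:,2]-.095)<.005); print('trayrim',rect(P,m),m.sum())
    m=(np.hypot(P[:,0]-.608,P[:,1]-.285)<.04)&(P[:,2]>.15)&(P[:,2]<.182); print('grip',rect(P,m),m.sum())
    m=(np.hypot(P[:,0]-.458,P[:,1]+.351)<.13)&(abs(P[:,2]-.075)<.006); print('console',rect(P,m),m.sum())
    m=(np.hypot(P[:,0]-.458,P[:,1]+.351)<.035)&(abs(P[:,2]-.117)<.006); print('bar',rect(P,m),m.sum())
    m=(np.hypot(P[:,0]-.615,P[:,1]+.328)<.17)&(abs(P[:,2]-.04)<.005); print('plat',rect(P,m),m.sum())
    for r in [models.tip_of('scene' if b is i else 'side',t) for t in('scale','selector_grip','jar','carton','tin1')]: print([np.round(x['xyz'],3).tolist() for x in r])
s=bot.read_state();print(s['joint_positions'])
E
```

```text
time_s: 21.12
position: [0.5598, 0.2343, 0.3029]
tcp_rot: [[-0.0, 1.0, 0.005], [1.0, 0.0, 0.001], [0.001, 0.005, -1.0]]
force: [0.6, -0.1, 0.5]
opening: 0.899
grasp_force: 0.0
([0.5559, 0.3324, 0.0293], [0.555400013923645, 0.33320000767707825], np.float64(0.1386), 728)
([0.6558, 0.3355, 0.0295], [0.6560999751091003, 0.3359000086784363], np.float64(0.138), 823)
([0.6561, 0.2336, 0.0287], [0.6564000248908997, 0.23340000212192535], np.float64(0.1377), 645)
([0.5597, 0.234, 0.0294], [0.5594000220298767, 0.2337000072002411], np.float64(0.1379), 598)
trayrim (array([0.6082, 0.2847]), array([0.1817, 0.1817]), 1.62) 868
grip (array([0.6091, 0.2849]), array([0.0359, 0.0151]), 0.99) 227
console (array([ 0.4579, -0.3487]), array([0.1005, 0.2018]), 7.94) 1240
bar (array([ 0.4585, -0.3498]), array([0.0174, 0.0481]), 77.38) 84
plat (array([ 0.6017, -0.3305]), array([0.2465, 0.2146]), 8.08) 3890
[[0.621, -0.33, -0.0]]
[[0.46, -0.351, 0.113]]
[[0.569, -0.057, -0.001]]
[]
[[0.524, -0.146, 0.0], [0.554, 0.33, 0.063], [0.661, 0.337, 0.061], [0.658, 0.233, 0.065], [0.558, 0.23, 0.063], [0.61, 0.285, 0.0
[... 386 characters left out ...]
 (array([0.6089, 0.2837]), array([0.1851, 0.1868]), 2.12) 506
grip (array([0.6077, 0.2825]), array([0.0396, 0.0228]), 1.12) 125
console (array([ 0.4568, -0.3514]), array([0.1019, 0.2011]), 7.48) 3070
bar (array([ 0.4571, -0.351 ]), array([0.0173, 0.0501]), 80.35) 165
plat (array([ 0.6038, -0.3309]), array([0.2481, 0.2118]), 7.61) 6226
[[0.624, -0.327, -0.003]]
[[0.461, -0.352, 0.111]]
[[0.569, -0.056, -0.002], [0.456, -0.066, 0.002], [0.653, 0.338, 0.062]]
[[0.46, -0.065, 0.005], [0.556, 0.333, 0.064]]
[[0.652, 0.337, 0.062], [0.56, 0.235, 0.062], [0.658, 0.236, 0.065], [0.524, -0.146, -0.002]]
[ 1.21604273e+01  2.50113587e+01  8.03819654e+01 -6.58534564e-04
  7.47031975e+01  1.21632810e+01]
```

View pics/s5.png

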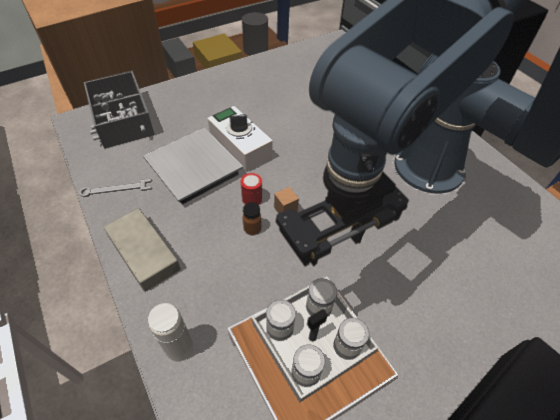

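All four tins stand in the tray at (281,318), (322,296), (352,335) and (309,364). The jar and the carton haven't moved. The scale is at (.621,-.328) with yaw 7.8°. Next I'll turn the tool over the grip.

```bash
python3 -m jog '[[0.5,0.02,0.02,0,0,0,10],[0.5,0.04,0.04,0,0,0,20],[0.5,0.051,0.0495,0,0,0,30],[0.5,0.051,0.0495,0,0,0,40],[0.5,0.051,0.0495,0,0,0,50],[0.5,0.051,0.0495,0,0,0,60],[0.5,0.051,0.0495,0,0,0,70],[0.5,0.051,0.0495,0,0,0,80],[0.5,0.051,0.0495,0,0,0,88.7],[0.5,0.051,0.0495,0,0,0,88.7],[0.5,0.051,0.0495,0,0,0,88.7]]'; python3 - <<'E'
from h import *
im,d,i=cap('wrist','w6'); s=bot.read_state(); print(s['joint_positions'])
P,u,v=pts(i,d); m=(np.hypot(P[:,0]-.608,P[:,1]-.285)<.035)&(abs(P[:,2]-.174)<.006); print('grip',rect(P,m),m.sum())
m=(np.hypot(P[:,0]-.608,P[:,1]-.285)<.15)&(abs(P[:,2]-.095)<.004); print('rim',rect(P,m),m.sum())
E
```

```text
time_s: 23.1
position: [0.6084, 0.285, 0.2993]
tcp_rot: [[1.0, 0.025, -0.0], [0.025, -1.0, -0.0], [-0.0, 0.0, -1.0]]
force: [-0.3, -1.1, -0.5]
opening: 0.498
grasp_force: 0.0
[1.55929489e+01 3.06485242e+01 7.02674704e+01 1.64836272e-03
 7.91002639e+01 1.04192702e+02]
grip (array([0.6103, 0.2859]), array([0.0354, 0.0151]), 1.39) 885
rim (array([0.6095, 0.2856]), array([0.1809, 0.181 ]), 1.72) 2722
```

```bash
python3 -m jog '[[0.5,0.001,0,0.04,0,0,0],[0.5,0.001,0,0.08,0,0,0],[0.5,0.001,0,0.12,0,0,0],[0.5,0.001,0,0.14,0,0,0],[0.5,0.001,0,0.146,0,0,0],[0.5,0.001,0,0.146,0,0,0],[0.05,0.001,0,0.146,0,0,0],[0.05,0.001,0,0.146,0,0,0],[0.05,0.001,0,0.146,0,0,0],[0.05,0.001,0,0.146,0,0,0],[0.05,0.001,0,0.146,0,0,0],[0.05,0.001,0,0.146,0,0,0],[0.05,0.001,0,0.141,0,0,0],[0.05,0.001,0,0.136,0,0,0],[0.05,0.001,0,0.128,0,0,0],[0.05,0.001,0,0.12,0,0,0],[0.05,0.001,0,0.12,0,0,0]]'
```

```text
time_s: 25.28
position: [0.6103, 0.2853, 0.1808]
tcp_rot: [[1.0, 0.023, 0.003], [0.023, -1.0, 0.001], [0.003, -0.001, -1.0]]
force: [-0.8, 0.1, -8.1]
opening: 0.181
grasp_force: 30.0
```

```bash
python3 -m jog '[[0.05,0,0,-0.015,0,0,0],[0.05,0,0.005,-0.03,0,0,0],[0.05,0,0.02,-0.045,0,0,0],[0.05,0,0.045,-0.056,0,0,0],[0.05,0,0.08,-0.06,0,0,0],[0.05,0,0.12,-0.06,0,0,-1],[0.05,0,0.165,-0.06,0,0,-2],[0.05,-0.001,0.21,-0.06,0,0,-3],[0.05,-0.001,0.255,-0.06,0,0,-4],[0.05,-0.001,0.3,-0.06,0,0,-5],[0.05,-0.002,0.345,-0.06,0,0,-6],[0.05,-0.002,0.39,-0.06,0,0,-6.4],[0.05,-0.002,0.435,-0.06,0,0,-6.4],[0.05,-0.003,0.48,-0.06,0,0,-6.4],[0.05,-0.003,0.52,-0.06,0,0,-6.4],[0.05,-0.003,0.555,-0.06,0,0,-6.4],[0.05,-0.003,0.583,-0.06,0,0,-6.4],[0.05,-0.003,0.602,-0.06,0,0,-6.4],[0.05,-0.003,0.6133,-0.06,0,0,-6.4],[0.05,-0.003,0.6133,-0.06,0,0,-6.4]]'; python3 - <<'E'
from h import *
im,d,i=cap('scene','s7'); print(bot.read_state()['joint_positions'],bot.read_state()['position'])
for c in ('scene','side'):
    im,d,i=cap(c); P,u,v=pts(i,d)
    m=(np.hypot(P[:,0]-.62,P[:,1]+.328)<.14)&(abs(P[:,2]-.181)<.004); print('rim',rect(P,m),m.sum())
    m=(np.hypot(P[:,0]-.458,P[:,1]+.351)<.13)&(abs(P[:,2]-.075)<.006); print('console',rect(P,m),m.sum())
E
```

```text
time_s: 27.78
position: [0.6204, -0.3283, 0.2394]
tcp_rot: [[0.991, 0.134, -0.0], [0.134, -0.991, 0.001], [-0.0, -0.001, -1.0]]
force: [0.9, 0.7, -8.1]
opening: 0.182
grasp_force: 30.0
[-3.69386147e+01  3.61029363e+01  6.95431146e+01  5.63249408e-02
  7.44393510e+01  4.53282174e+01] [ 0.62033284 -0.32718925  0.23930752]
rim (array([ 0.6186, -0.3263]), array([0.1826, 0.1835]), 8.06) 444
console (array([ 0.4568, -0.3497]), array([0.101, 0.201]), 5.97) 926
rim (array([ 0.6192, -0.3267]), array([0.1843, 0.1828]), 7.84) 701
console (array([ 0.457 , -0.3512]), array([0.1024, 0.2016]), 7.48) 3072
```

View pics/s7.png

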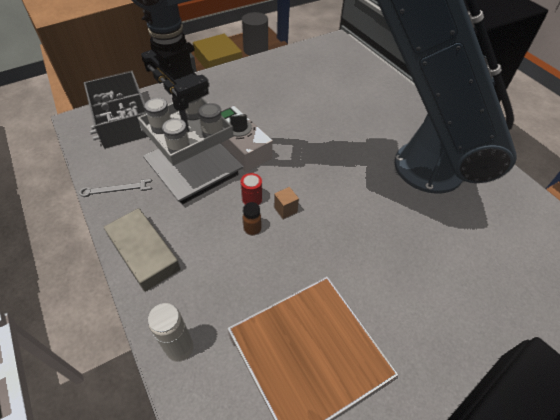

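The tray hangs level over the platform with the tins in it, around (185,125), and it is within 2 mm of the target. I'll set it down now.

```bash
python3 -m jog '[[0.05,0.002,0.001,0.01,0,0,0],[0.05,0.004,0.001,0.03,0,0,0],[0.05,0.004,0.001,0.055,0,0,0],[0.05,0.004,0.001,0.08,0,0,0],[0.05,0.004,0.001,0.095,0,0,0],[0.05,0.004,0.001,0.102,0,0,0],[0.05,0.004,0.001,0.106,0,0,0],[0.05,0.004,0.001,0.107,0,0,0],[0.05,0.004,0.001,0.107,0,0,0],[0.5,0.004,0.001,0.107,0,0,0],[0.5,0.004,0.001,0.107,0,0,0],[0.5,0.004,0.001,0.107,0,0,0],[0.5,0.004,0.001,0.107,0,0,0],[0.5,0.004,0.001,0.07,0,0,0],[0.5,0.004,0.001,0.02,0,0,0],[0.5,0.004,0.001,-0.04,0,0,0],[0.5,0.004,0.001,-0.08,0,0,0],[0.5,0.004,0.001,-0.08,0,0,0]]'; python3 - <<'E'
from h import *
print(bot.read_state()['joint_positions'],bot.read_state()['position'])
for c in ('scene','side','wrist'):
    im,d,i=cap(c,c+'8'); P,u,v=pts(i,d)
    m=(np.hypot(P[:,0]-.62,P[:,1]+.328)<.14)&(abs(P[:,2]-.075)<.004); print('rim',rect(P,m),m.sum())
    m=(np.hypot(P[:,0]-.458,P[:,1]+.351)<.13)&(abs(P[:,2]-.075)<.006); print('console',rect(P,m),m.sum())
    m=(np.hypot(P[:,0]-.458,P[:,1]+.351)<.035)&(abs(P[:,2]-.117)<.006); print('bar',rect(P,m),m.sum())
    for r in fit_tins(i,d,[(.621+a*.05,-.328+b*.05,.044) for a in(-1,1) for b in (-1,1)]): print(r)
    r=models.outline_of(c,'selector'); print(len(r), [x['p'] for x in r])
E
```

```text
time_s: 30.18
position: [0.6264, -0.3299, 0.3249]
tcp_rot: [[0.991, 0.134, 0.008], [0.134, -0.991, -0.006], [0.008, 0.007, -1.0]]
force: [-0.3, -0.9, -0.8]
opening: 0.5
grasp_force: 0.0
[-3.67986778e+01  3.25970759e+01  6.27696794e+01  1.20630140e-03
  8.40318831e+01  4.54978164e+01] [ 0.62635314 -0.3299209   0.32489661]
rim (array([ 0.5989, -0.3319]), array([0.2316, 0.1848]), 7.45) 609
console (array([ 0.4954, -0.3439]), array([0.1765, 0.2022]), 7.75) 1333
bar (array([ 0.4581, -0.3494]), array([0.0166, 0.0492]), 76.02) 84
([0.5787, -0.384, 0.0297], [0.5788999795913696, -0.383899986743927], np.float64(0.1182), 206)
([0.5687, -0.2872, 0.0307], [0.5674999952316284, -0.28610000014305115], np.float64(0.1179), 253)
([0.6755, -0.3747, 0.0308], [0.6757000088691711, -0.37400001287460327], np.float64(0.1182), 253)
([0.6652, -0.2718, 0.0292], [0.6647999882698059, -0.2718000113964081], np.float64(0.1179), 287)
2 [0.63, 0.36]
rim (array([ 0.6007, -0.333 ]), array([0.2308, 0.1826]), 8.01) 1012
console (array([ 0.4949, -0.3468]), array([0.1779, 0.2014]), 7.3) 3454
bar (array([ 0.4575, -0.3512]), a
[... 326 characters left out ...]
, 0.031], [0.6664999723434448, -0.2727000117301941], np.float64(0.1189), 387)
3 [0.91, 0.73, 0.33]
rim (array([ 0.5992, -0.3313]), array([0.2327, 0.1812]), 7.57) 3849
console (array([ 0.4967, -0.3435]), array([0.177 , 0.1988]), 8.06) 3702
bar (array([ 0.4421, -0.3449]), array([0.0143, 0.0156]), 81.32) 129
([0.581, -0.3839, 0.029], [0.5809999704360962, -0.38370001316070557], np.float64(0.1187), 2309)
([0.5673, -0.2851, 0.029], [0.5680000185966492, -0.2851000130176544], np.float64(0.1188), 2320)
([0.6768, -0.3735, 0.0286], [0.6771000027656555, -0.3734000027179718], np.float64(0.1187), 2880)
([0.667, -0.2718, 0.0285], [0.6669999957084656, -0.2718000113964081], np.float64(0.1189), 2880)
1 [0.63]
```

```bash
python3 - <<'E'
import cv2,numpy as np
a=cv2.imread('pics/scene8.png')[95:185,130:290]; b=cv2.imread('pics/side8.png')[250:400,270:450]
a=cv2.resize(a,(640,360),interpolation=2); b=cv2.resize(b,(640,533),interpolation=2)
cv2.imwrite('pics/c8.png',b); cv2.imwrite('pics/c8a.png',a)
E
```

```text
(no output)
```

View pics/c8.png

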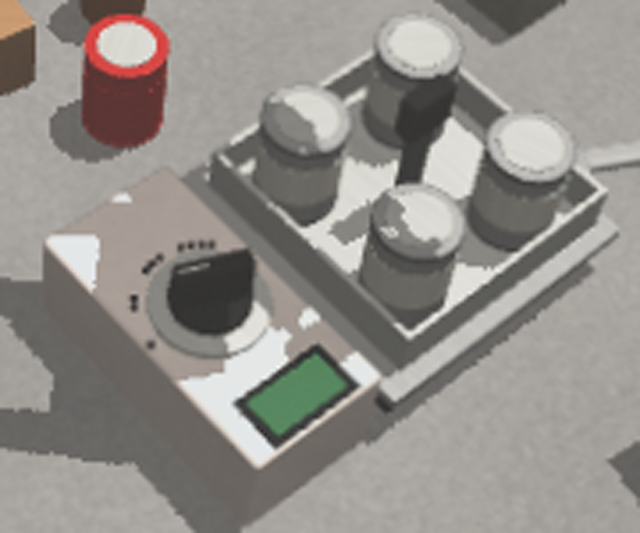

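The tray stands on the platform with the tins at about (305,120), (418,45), (530,145) and (418,220) in the crop. The knob's white-lined end is at (185,268), between one dot (150,345) and two dots (135,300), and depth puts it about 20° clockwise. I'll move above it and refine that.

```bash
python3 -m jog '[[0.5,-0.04,0,0,0,0,5],[0.5,-0.08,0,0,0,0,10],[0.5,-0.12,0,0,0,0,15],[0.5,-0.155,0,0,0,0,20],[0.5,-0.169,0,0.02,0,0,20.7],[0.5,-0.169,0,0.05,0,0,20.7],[0.5,-0.169,0,0.08,0,0,20.7],[0.5,-0.169,0,0.08,0,0,20.7],[0.5,-0.169,0,0.08,0,0,20.7]]'; python3 - <<'E'
from h import *
s=bot.read_state(); print(s['joint_positions'],s['position'],s['opening'])
for c in ('scene','side','wrist'):
    im,d,i=cap(c,c+'9'); P,u,v=pts(i,d)
    m=(np.hypot(P[:,0]-.458,P[:,1]+.351)<.032)&(abs(P[:,2]-.119)<.004)
    if m.sum()<10: continue
    q=P[m][:,:2]; w,V=np.linalg.eigh(np.cov(q.T)); a=np.degrees(np.arctan2(V[1,1],V[0,1]))
    print(c,rect(P,m),m.sum(),'pca',a,q.mean(0))
E
```

```text
time_s: 31.6
position: [0.4574, -0.3516, 0.2399]
tcp_rot: [[0.974, -0.225, 0.0], [-0.225, -0.974, -0.0], [0.0, 0.0, -1.0]]
force: [-0.3, -0.0, -0.3]
opening: 0.497
grasp_force: 0.0
[-4.86453848e+01  2.60706122e+01  8.87575332e+01  1.18117989e-03
  6.51464773e+01  5.43522111e+01] [ 0.45737598 -0.35161286  0.23988294] 0.49739445804406346
scene (array([ 0.4582, -0.3491]), array([0.017 , 0.0489]), 77.7) 61 pca 165.83651113156705 [ 0.45859784 -0.34949988]
side (array([ 0.4568, -0.3516]), array([0.0169, 0.0499]), 77.64) 144 pca 166.965255910491 [ 0.4566677  -0.35195346]
wrist (array([ 0.4584, -0.3497]), array([0.0137, 0.0481]), 75.38) 1055 pca 166.02860081054368 [ 0.45919375 -0.34988921]
```

```bash
python3 -m jog '[[0.5,0,-0.0014,0.03,0,0,1],[0.5,0,-0.0014,0.07,0,0,1],[0.5,0,-0.0014,0.11,0,0,1],[0.5,0,-0.0014,0.127,0,0,1],[0.5,0,-0.0014,0.132,0,0,1],[0.5,0,-0.0014,0.132,0,0,1],[0.05,0,-0.0014,0.132,0,0,1],[0.05,0,-0.0014,0.132,0,0,1],[0.05,0,-0.0014,0.132,0,0,1],[0.05,0,-0.0014,0.132,0,0,1],[0.05,0,-0.0014,0.132,0,0,1],[0.05,0,-0.0014,0.132,0,0,1]]'
```

```text
time_s: 33.25
position: [0.4574, -0.3501, 0.1079]
tcp_rot: [[0.97, -0.242, 0.0], [-0.242, -0.97, -0.0], [0.0, 0.0, -1.0]]
force: [-0.5, -0.5, 2.8]
opening: 0.152
grasp_force: 30.0
```

```bash
python3 -m jog '[[0.05,0,0,0,0,0,6],[0.05,0,0,0,0,0,12],[0.05,0,0,0,0,0,18],[0.05,0,0,0,0,0,24],[0.05,0,0,0,0,0,30],[0.05,0,0,0,0,0,36],[0.05,0,0,0,0,0,42],[0.05,0,0,0,0,0,48],[0.05,0,0,0,0,0,54],[0.05,0,0,0,0,0,58],[0.05,0,0,0,0,0,59],[0.05,0,0,0,0,0,59],[0.05,0,0,0,0,0,59]]'
```

```text
time_s: 34.88
position: [0.4579, -0.3496, 0.1079]
tcp_rot: [[0.292, -0.956, 0.001], [-0.956, -0.292, 0.0], [0.0, -0.001, -1.0]]
force: [2.7, 2.3, 5.4]
opening: 0.158
grasp_force: 30.0
```

```bash
python3 -m jog '[[0.4,0,0,0,0,0,0],[0.4,0,0,0,0,0,0],[0.4,0,0,0,0,0,0],[0.4,0,0,0,0,0,0],[0.4,0,0,-0.03,0,0,0],[0.4,0,0,-0.07,0,0,0],[0.4,0,0,-0.12,0,0,0],[0.4,0,0,-0.17,0,0,0],[0.4,0,0,-0.212,0,0,0],[0.4,0,0,-0.212,0,0,0]]'; python3 - <<'E'
from h import *
s=bot.read_state(); print(s['joint_positions'],s['position'],s['opening'])
for c in ('side','wrist'):
    im,d,i=cap(c,c+'10'); P,u,v=pts(i,d)
    m=(np.hypot(P[:,0]-.458,P[:,1]+.351)<.032)&(abs(P[:,2]-.119)<.004)
    if m.sum()>9:
        q=P[m][:,:2]; w,V=np.linalg.eigh(np.cov(q.T)); a=np.degrees(np.arctan2(V[1,1],V[0,1]))
        print(c,rect(P,m),m.sum(),'pca',a,'sel rad',np.radians((7.8-a)%180),q.mean(0))
    m=(np.hypot(P[:,0]-.622,P[:,1]+.328)<.03)&(abs(P[:,2]-.154)<.005)
    if m.sum()>9: print('grip',rect(P,m),m.sum())
    for r in fit_tins(i,d,[(.579,-.384,.044),(.568,-.287,.044),(.676,-.374,.044),(.666,-.272,.044)]): print(r)
    m=(np.hypot(P[:,0]-.625,P[:,1]-.304)<.2)&(abs(P[:,2]-.06)<.005); print('shelf',rect(P,m),m.sum()) if m.sum()>9 else 0
b=cv2.imread('pics/side10.png')[230:400,250:450]; cv2.imwrite('pics/c10.png',cv2.resize(b,(640,544),interpolation=2))
E
```

```text
time_s: 36.12
position: [0.4587, -0.3515, 0.3237]
tcp_rot: [[0.292, -0.956, 0.006], [-0.956, -0.293, -0.007], [0.008, -0.004, -1.0]]
force: [-0.1, 0.4, -0.5]
opening: 0.397
grasp_force: 0.0
[-4.85317153e+01  2.10880498e+01  8.27829912e+01 -1.10778504e-02
  7.56041182e+01  1.14464056e+02] [ 0.45872583 -0.35153548  0.32369345] 0.39702019151668266
side (array([ 0.4569, -0.3514]), array([0.016 , 0.0491]), 18.05) 138 pca 105.28908480075896 sel rad 1.4400871390605892 [ 0.45667233 -0.35120327]
grip (array([ 0.6236, -0.3298]), array([0.0365, 0.0157]), 5.63) 96
([0.5813, -0.3849, 0.031], [0.5795999765396118, -0.3840000033378601], np.float64(0.119), 480)
([0.5679, -0.2876, 0.0311], [0.5676000118255615, -0.2865000069141388], np.float64(0.1189), 421)
([0.6767, -0.3758, 0.0305], [0.6766999959945679, -0.3749000132083893], np.float64(0.1194), 443)
([0.6657, -0.2735, 0.0317], [0.6657000184059143, -0.27469998598098755], np.float64(0.119), 389)
shelf (array([0.6254, 0.3029]), array([0.2541, 0.2572]), 0.28) 3961
wrist (array([ 0.4579, -0.3497]), array([0.013 , 0.0482]), 17.0) 669 pca 106.98573592967709 sel rad 1.410474990603289 [ 0.45804722 -0.35028549]
grip (array([ 0.6241, -0.3282]), array([0.036 , 0.0168]), 8.81) 709
([0.5812, -0.3841, 0.0288], [0.5809999704360962, -0.38370001316070557], np.float64(0.119), 2879)
([0.5671, -0.2854, 0.0293], [0.567300021648407, -0.28540000319480896], np.float64(0.1191), 2385)
([0.677, -0.3737, 0.0293], [0.6771000027656555, -0.37380000948905945], np.float64(0.119), 2720)
([0.6666, -0.2724, 0.0292], [0.6664999723434448, -0.27250000834465027], np.float64(0.1191), 2244)
```

View pics/c10.png

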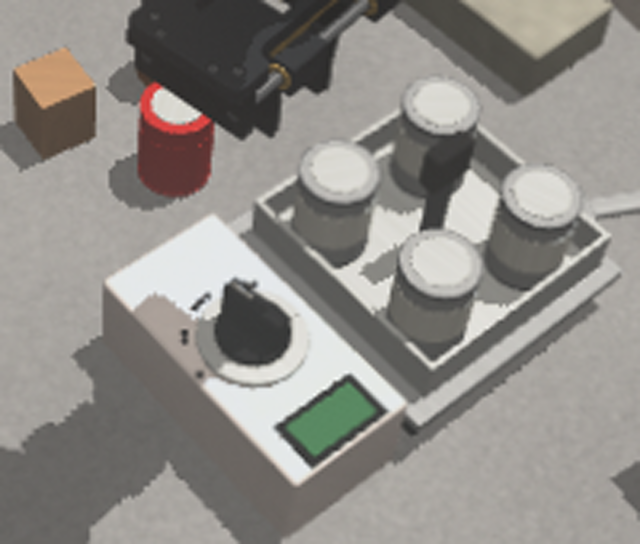

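The selector reads 1.41 to 1.44 rad and the tray hasn't moved. The white line at (240,288) is turned towards the three dots at (203,298). The last two steps may come in either order, so I'll turn the selector back while the tool is here.

```bash
python3 -m jog '[[0.4,0,0,0,0,0,0],[0.4,0,0,0.05,0,0,0],[0.4,0,0,0.1,0,0,0],[0.4,0,0,0.15,0,0,0],[0.4,0,0,0.19,0,0,0],[0.4,0,0,0.207,0,0,0],[0.4,0,0,0.212,0,0,0],[0.4,0,0,0.212,0,0,0],[0.05,0,0,0.212,0,0,0],[0.05,0,0,0.212,0,0,0],[0.05,0,0,0.212,0,0,0],[0.05,0,0,0.212,0,0,0],[0.05,0,0,0.212,0,0,0]]'; python3 -m jog '[[0.05,0,0,0,0,0,-7],[0.05,0,0,0,0,0,-14],[0.05,0,0,0,0,0,-21],[0.05,0,0,0,0,0,-28],[0.05,0,0,0,0,0,-35],[0.05,0,0,0,0,0,-42],[0.05,0,0,0,0,0,-49],[0.05,0,0,0,0,0,-56],[0.05,0,0,0,0,0,-63],[0.05,0,0,0,0,0,-70],[0.05,0,0,0,0,0,-76],[0.05,0,0,0,0,0,-79],[0.05,0,0,0,0,0,-79.5],[0.05,0,0,0,0,0,-79.5]]'
```

```text
time_s: 37.85
position: [0.458, -0.3501, 0.1084]
tcp_rot: [[0.292, -0.956, 0.001], [-0.956, -0.292, -0.001], [0.001, -0.001, -1.0]]
force: [0.3, 1.4, 5.2]
opening: 0.157
grasp_force: 30.0
time_s: 39.6
position: [0.4579, -0.3503, 0.1084]
tcp_rot: [[0.994, 0.113, 0.001], [0.113, -0.994, -0.001], [0.001, 0.001, -1.0]]
force: [0.2, 1.3, 6.4]
opening: 0.157
grasp_force: 30.0
```

```bash
python3 -m jog '[[0.4,0,0,0,0,0,0],[0.4,0,0,0,0,0,0],[0.4,0,0,0,0,0,0],[0.4,0,0,0,0,0,0],[0.4,0,0,-0.03,0,0,0],[0.4,0,0,-0.07,0,0,0],[0.4,0,0,-0.12,0,0,0],[0.4,0,0,-0.16,0,0,0],[0.4,0,0,-0.192,0,0,0],[0.4,0,0,-0.192,0,0,0],[0.4,0,0,-0.192,0,0,0]]'; python3 - <<'E'
from h import *
s=bot.read_state(); print(s['joint_positions'],s['position'],np.round(s['tcp_rot'],3),s['opening'])
for c in ('side','wrist'):
    im,d,i=cap(c,c+'11'); P,u,v=pts(i,d)
    m=(np.hypot(P[:,0]-.458,P[:,1]+.351)<.032)&(abs(P[:,2]-.119)<.004)
    if m.sum()>9:
        q=P[m][:,:2]; w,V=np.linalg.eigh(np.cov(q.T)); a=np.degrees(np.arctan2(V[1,1],V[0,1]))
        print(c,rect(P,m),m.sum(),'sel rad',np.radians((7.8-a+90)%180-90),q.mean(0))
    m=(np.hypot(P[:,0]-.622,P[:,1]+.328)<.03)&(abs(P[:,2]-.154)<.005)
    if m.sum()>9: print('grip',rect(P,m),m.sum())
E
```

```text
time_s: 40.98
position: [0.4567, -0.3493, 0.2985]
tcp_rot: [[0.994, 0.113, -0.001], [0.113, -0.994, 0.002], [-0.001, -0.002, -1.0]]
force: [0.7, 0.3, -0.9]
opening: 0.398
grasp_force: 0.0
[-4.85354755e+01  2.24273921e+01  8.47675695e+01 -2.65730026e-03
  7.29256706e+01  3.49677807e+01] [ 0.45673935 -0.34928001  0.29846837] [[ 0.994  0.113 -0.001]
 [ 0.113 -0.994  0.002]
 [-0.001 -0.002 -1.   ]] 0.3983381503280487
side (array([ 0.4575, -0.3516]), array([0.0493, 0.0166]), 6.84) 135 sel rad 0.01447743742817658 [ 0.45674193 -0.35238191]
grip (array([ 0.623 , -0.3297]), array([0.0347, 0.0145]), 5.96) 96
wrist (array([ 0.4578, -0.3494]), array([0.0498, 0.0139]), 6.2) 788 sel rad 0.03430666388326636 [ 0.45900991 -0.34903129]
grip (array([ 0.6073, -0.33  ]), array([0.0007, 0.0126]), 6.83) 20
```

The selector is at about 0.02 rad. Now I'll re-grip the tray.

```bash
python3 -m jog '[[0.5,0.04,-0.001,0,0,0,-1.3],[0.5,0.085,-0.001,0,0,0,-1.3],[0.5,0.13,-0.002,0,0,0,-1.3],[0.5,0.16,-0.0023,0,0,0,-1.3],[0.5,0.1675,-0.0023,0,0,0,-1.3],[0.5,0.1675,-0.0023,0.03,0,0,-1.3],[0.5,0.1675,-0.0023,0.07,0,0,-1.3],[0.5,0.1675,-0.0023,0.11,0,0,-1.3],[0.5,0.1675,-0.0023,0.145,0,0,-1.3],[0.5,0.1675,-0.0023,0.163,0,0,-1.3],[0.5,0.1675,-0.0023,0.166,0,0,-1.3],[0.5,0.1675,-0.0023,0.166,0,0,-1.3],[0.05,0.1675,-0.0023,0.166,0,0,-1.3],[0.05,0.1675,-0.0023,0.166,0,0,-1.3],[0.05,0.1675,-0.0023,0.166,0,0,-1.3],[0.05,0.1675,-0.0023,0.166,0,0,-1.3],[0.05,0.1675,-0.0023,0.166,0,0,-1.3],[0.05,0.1675,-0.0023,0.16,0,0,-1.3],[0.05,0.1675,-0.0023,0.15,0,0,-1.3],[0.05,0.1675,-0.0023,0.14,0,0,-1.3]]'; python3 - <<'E'
from h import *
s=bot.read_state();print(s['joint_positions'],np.degrees(np.arctan2(s['tcp_rot'][1][0],s['tcp_rot'][0][0])))
E
```

```text
time_s: 43.58
position: [0.6229, -0.3281, 0.1589]
tcp_rot: [[0.991, 0.136, -0.002], [0.136, -0.991, 0.001], [-0.002, -0.002, -1.0]]
force: [0.1, 0.6, -8.3]
opening: 0.177
grasp_force: 30.0
[-3.68524577e+01  4.09739734e+01  7.32519863e+01  3.90076397e-03
  6.59111341e+01  4.53463032e+01] 7.799724736272316
```

```bash
python3 -m jog '[[0.05,0,0,-0.02,0,0,0],[0.05,0.001,-0.005,-0.045,0,0,0],[0.05,0.003,-0.02,-0.065,0,0,0],[0.05,0.006,-0.045,-0.078,0,0,0],[0.05,0.011,-0.079,-0.08,0,0,0],[0.05,0.016,-0.119,-0.08,0,0,1],[0.05,0.0225,-0.164,-0.08,0,0,2],[0.05,0.0285,-0.208,-0.08,0,0,3],[0.05,0.035,-0.253,-0.08,0,0,4],[0.05,0.041,-0.297,-0.08,0,0,5],[0.05,0.047,-0.342,-0.08,0,0,6],[0.05,0.053,-0.3865,-0.08,0,0,7],[0.05,0.059,-0.431,-0.08,0,0,7.8],[0.05,0.0655,-0.476,-0.08,0,0,7.8],[0.05,0.071,-0.515,-0.08,0,0,7.8],[0.05,0.0755,-0.551,-0.08,0,0,7.8],[0.05,0.08,-0.583,-0.08,0,0,7.8],[0.05,0.083,-0.6055,-0.08,0,0,7.8],[0.05,0.085,-0.6195,-0.08,0,0,7.8],[0.05,0.0855,-0.6235,-0.08,0,0,7.8]]'; python3 - <<'E'
from h import *
for c in ('scene','side'):
    im,d,i=cap(c,c+'12'); P,u,v=pts(i,d)
    m=(np.hypot(P[:,0]-.624,P[:,1]-.3)<.14)&(abs(P[:,2]-.181)<.004); print('rim',rect(P,m),m.sum())
s=bot.read_state();print(s['position'],np.round(s['tcp_rot'],3))
E
```

```text
time_s: 46.08
position: [0.6231, 0.3013, 0.2394]
tcp_rot: [[1.0, 0.001, -0.0], [0.001, -1.0, -0.001], [-0.0, 0.001, -1.0]]
force: [0.4, -0.9, -8.7]
opening: 0.185
grasp_force: 30.0
rim (array([0.6234, 0.3011]), array([0.181 , 0.1814]), 89.98) 727
rim (array([0.6235, 0.2986]), array([0.187 , 0.1843]), 88.9) 412
[0.62346676 0.30026514 0.23938415] [[ 1.    -0.    -0.001]
 [-0.    -1.    -0.001]
 [-0.001  0.001 -1.   ]]
```

View pics/scene12.png

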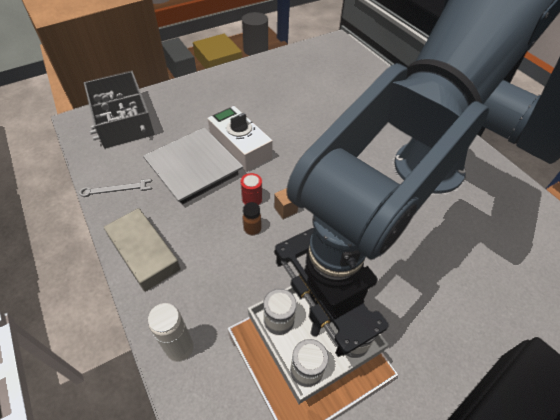

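The tray is level over the shelf around (315,345), with its centre 2 to 3 mm from the shelf's middle. I'll lower it .086, release and back off upwards.

```bash
python3 -m jog '[[0.05,0,0,0.01,0,0,0],[0.05,0,0,0.03,0,0,0],[0.05,0,0,0.05,0,0,0],[0.05,0,0,0.068,0,0,0],[0.05,0,0,0.079,0,0,0],[0.05,0,0,0.084,0,0,0],[0.05,0,0,0.087,0,0,0],[0.05,0,0,0.087,0,0,0],[0.5,0,0,0.087,0,0,0],[0.5,0,0,0.087,0,0,0],[0.5,0,0,0.087,0,0,0],[0.5,0,0,0.087,0,0,0],[0.5,0,0,0.05,0,0,0],[0.5,0,0,0,0,0,0],[0.5,0,0,-0.06,0,0,0],[0.5,0,0,-0.1,0,0,0],[0.5,0,0,-0.1,0,0,0],[0.5,0,0,-0.1,0,0,0]]'; python3 - <<'E'
from h import *
for c in ('scene','side','wrist'):
    im,d,i=cap(c,c+'13'); P,u,v=pts(i,d)
    m=(np.hypot(P[:,0]-.624,P[:,1]-.3)<.14)&(abs(P[:,2]-.095)<.004); print('rim',rect(P,m),m.sum(),np.median(P[m][:,2]))
    m=(np.hypot(P[:,0]-.458,P[:,1]+.351)<.032)&(abs(P[:,2]-.119)<.004)
    if m.sum()>9:
        q=P[m][:,:2]; w,V=np.linalg.eigh(np.cov(q.T)); a=np.degrees(np.arctan2(V[1,1],V[0,1])); print('sel',np.radians((7.8-a+90)%180-90))
    print([r and (r[0],float(r[2])) for r in fit_tins(i,d,[(.624+a*.05,.3+b*.05,.064) for a in(-1,1) for b in (-1,1)])])
    if c!='wrist': print([[np.round(x['xyz'],3).tolist() for x in models.tip_of(c,t)] for t in ('jar','carton')])
s=bot.read_state();print(s['position'],s['force'])
E
```

```text
time_s: 48.42
position: [0.6229, 0.3005, 0.3384]
tcp_rot: [[1.0, 0.0, -0.002], [0.0, -1.0, -0.001], [-0.002, 0.001, -1.0]]
force: [0.2, 0.4, -0.7]
opening: 0.503
grasp_force: 0.0
rim (array([0.6238, 0.3003]), array([0.1809, 0.182 ]), 89.81) 774 0.0939183377728684
sel 0.08659705501089791
[([0.5743, 0.2514, 0.0289], 0.138), ([0.5727, 0.3504, 0.0293], 0.1383), ([0.67, 0.2474, 0.0286], 0.1381), ([0.6734, 0.3498, 0.0289], 0.1381)]
[[[0.569, -0.057, 0.001]], [[0.462, -0.064, 0.006]]]
rim (array([0.6234, 0.2979]), array([0.1853, 0.1861]), 0.14) 397 0.09449809657777564
sel 0.03840147670647608
[([0.5748, 0.2515, 0.0324], 0.14), ([0.573, 0.3473, 0.0318], 0.1384), ([0.6706, 0.2471, 0.0324], 0.1405), ([0.6727, 0.348, 0.0328], 0.1385)]
[[[0.569, -0.056, -0.002]], [[0.46, -0.064, 0.002]]]
rim (array([0.6249, 0.3015]), array([0.1812, 0.1803]), 89.96) 2307 0.09437483988156686
[([0.5741, 0.2522, 0.0289], 0.1387), ([0.574, 0.3518, 0.0289], 0.1389), ([0.6705, 0.2493, 0.0286], 0.1388), ([0.6747, 0.3514, 0.0285], 0.1389)]
[0.62336683 0.30059656 0.33833874] [ 0.5837083  -0.04826722  0.03816502]
```

View pics/side13.png

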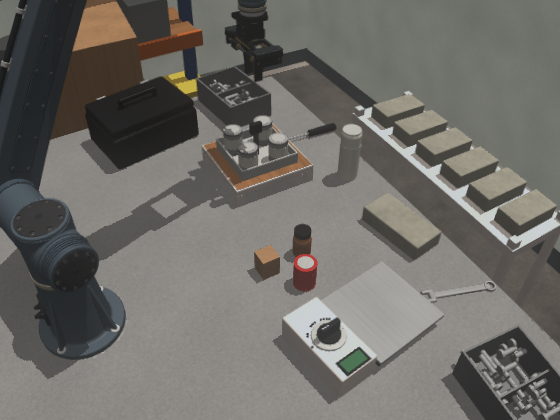

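The side view shows the tray on the board at (257,150) with all four tins in it. The knob at (328,330) points to one dot, the jar and carton are untouched, and the gripper is clear. I'll hand it in.

```bash
python3 -c "
from rig import workorder; print(workorder.hand_in())"
```

```text
the job is handed in; nothing more can be done
None
```

The job is handed in, with no verdict returned: by the final camera check all four tins are in the tray, the tray is back level on the low shelf after its weighing, the selector is at the one-dot mark (about 0.04 to 0.09 rad), and the jar, carton and red tin are untouched.

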